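# Load the rechargeable cell into the empty spring-contact charger

### The arm

A 7-joint arm with a two-finger parallel gripper is mounted at the origin on the work surface. World frame = base frame: x ahead of the robot, y to its left, z up, the work surface at z = 0. Lengths are in mm, angles in degrees, forces in N, time in s.
With the tool pointing down it reaches from about 350 to 900 mm from the base axis. Payload 19.9 kg.
Tool frame: the origin (TCP) lies at the very end of the fingers, on their centre line; the grasp point (between the pads) lies 19 mm behind it (env.grasp_offset is the distance from the TCP to the grasp point, in mm); z points along the fingers, y is the line along which they close (so a half turn about z gives the same grasp; the last joint's range is limited). The gripper opens to 85 mm and grips with 20 to 120 N. Pads are 22 mm wide; open, the fingers measure 114 mm over their backs; the gripper's body (76 mm by 85 mm) begins 54 mm behind the grasp point. The pads swing forward as they close: fully open they stand 13 mm farther back than shut.
Start: joints at [-76.977, 23.915, -0.59, 92.452, 0.269, 63.638, -3.037], TCP at [165.974, 602.54, 231.26] pointing down, gripper open.
Joint ranges: [-161.28, 161.28], [-22.2, 115.67], [-73.04, 71.86], [3.21, 147.25], [-68.34, 248.33], [10.77, 114.83], [-161.83, 161.83]. Speed limits (degrees/s): [108.29, 108.29, 136.94, 136.94, 172.46, 172.46, 172.46].

### API

Orientations are given as a 3x3 rotation matrix whose columns are the frame's x, y, z axes.
In Python, from workcell import env gives the robot as it stands. The module is installed in compiled form; this text tells all that it offers.
- The arm moves only by the tool move_arm, never from a script. Its argument "moves" is a list of rows, each an object of numbers: "tx", "ty", "tz": the shift along the tool's x, y, z in m; "twist": the turn about the tool's z in rad; "jaw": the closure, from -1 (fully open) to 1 (shut). A call has 1 to 12 rows; each row is the pose to reach, as a shift and turn from the pose commanded when the call began, along the tool's axes at that moment; what a row does not reach only later rows make up. A row lasts 1/10 s, in which the tool goes at most 50 mm and 8.59 degrees, less where a joint would pass 70% of its speed; a pose out of reach is approached as far as the arm can. A call with a gripper value outside its range is refused whole. The fingers move at their own pace and stop on an object; "force" is the grip in N (left out, the last holds). Time passes only in rows, so rows that repeat a pose let the fingers close. It gives the time, the measured TCP pose, the force, the opening and the grip force at its end, in the units of the state.
- env.sense(): the state, without advancing time (a new reading comes with each control period).
- env.capture(name): name is "scene" or "top" or "wrist"; returns (picture, depth): 420x560x3 uint8, red, green, blue; 420x560 float32, mm along the optical axis (not along the pixel's ray), 0 where there is no reading.
- env.calibration(name): a dict with "intrinsics" (3x3 intrinsics, pixels), "rvec" (rotation vector, rad) and "tvec" (3), from world to camera coordinates, as OpenCV has them. Camera axes: x right, y down, z forward; pixel columns grow to the right and rows downward; lengths in mm; the calibration is good to about 2 mm. A picture is of the moment at which its call begins: read the wrist's pose just before it. calibration takes no time and is no camera call; for the wrist camera it gives the pose at the moment of the call.
- env.close_job(): hands the job in; it is judged then, once.
Trained networks look in the newest picture that a camera, given by its name, has taken for a name from the list of things; names that differ only in an ending like _2 or _b are one class to them, and where a whole thing is asked for, a point or a joint stands for the part that bears it (a point fixed in the world has none). Each returns a list of dicts, best first, with "p" (0 to 1); they miss things now and then, are a little off and sometimes report something else, mostly with a low value. They report only what shows in the picture. A call takes as long as a camera call. They do not tell look-alikes from the thing itself.
- env.boxes_of(camera, target): "centre" ([column, row] in pixels, amid what is visible of it).
- env.outline_of(camera, target): "region" (420x560 bool, what is visible of it) and "centre" ([column, row] in pixels, amid what is visible of it).
The state is a dict: "clock": time; "qpos": joint angles; "dq": joint speeds; "joint_efforts": joint torques, N m; "ee_pos": TCP position; "tool_rot": TCP orientation; "contact_force": force on the tool from outside, world axes, zero at the start; "torque": the same for the moment, N m; "grip_width": finger opening in mm; "grip_force": force on a finger pad.
Only numpy, scipy, OpenCV 4.12 (cv2) and the standard library are available. Lean on these libraries where they do the work, as an engineer would, in place of code of your own. Each camera call takes 0.05 s, during which the arm holds its last target. There are 200 camera calls.

### The job

Load the green cell from the wooden rest into the charger whose bay is empty: put its plain end in first and push the spring contact back with it, then tip the orange-banded end down behind the end stop so that the cell lies level, fully home, held by the spring. Do not let the cell fall onto the bench, and leave the blue cell and all the other things where they are.

Things in the scene. Friction and masses are not known exactly. Their poses are not given: they have to be found in the camera images.
- cell: Loose rechargeable cell to be loaded: green cylinder, diameter 26 mm, length 65 mm, about 90 g, with an orange band at its nose (+) end. Origin at its centre; its x axis runs along the cylinder towards the orange-banded nose. It starts on the wooden rest, nose up, sloping 0.21 rad (12 degrees) from level.
- cell_nose (a point): centre of the flat nose face of the green cell, 32.5 mm from its centre along its x
- rest: Fixed wooden rest for the cell: sloped V, narrower (24 mm) than the cell, on a 100 by 56 mm foot 10 mm thick; x points, level, to its raised end. Origin on the bench under its middle; the cell's centre lies 52 mm above it. A stop covers only the lower end. Both sides of the cell are free down to the foot.
- charger: Empty one-bay charger, white, fixed to the bench, 138 mm (its x, -78 to +60) by 64 mm (y). Origin on the bench under the middle of the bay; x runs along the bay from spring to end stop, z up. Deck at z 20 mm; on it a black V cradle, 24 mm wide, x -32 to +32, nothing beside it. The bay is 57 mm long with the spring at rest, so a 65 mm cell must push the contact back.
- bay (a point): centre of a properly seated cell in the empty charger: charger x 0, y 0, z 43 mm; the seated cell is level along charger x, its underside at z 30, its nose towards +x
- end_stop (a point): middle of the top inner edge of the empty charger's black end stop: charger x +32.5, z 41 mm. The stop is 6 mm thick (to x +38.5), 30 mm wide; beyond it only the flat deck. A cell with its low plain end in the V just in front of the contact (lower edge at x -20 to -15) and its nose lying on the stop leans steadily at about 0.2 rad and can be let go.
- hood_edge (a point): middle of the lower front edge of the hood over the contact: charger x -27.5, z 64 mm. Hood 6 mm thick, top z 70, 64 mm wide, joined to the spring housing (x -78 to -48.5, same width and height). The cell's plain end goes in under it.
- contact (a joint): travel of the empty charger's spring contact towards the charger's -x, in m: 0 at rest, 0.018 fully back; about 0.008 with a seated cell. Spring force 1.8 N at rest plus 0.3 N per mm (about 4 N with a seated cell).
- contact_face (a point): centre of the front face of that contact, a brass plate 16 mm wide and 14 mm high (z 35 to 49); at charger x -24.5, z 42 at rest
- charger2: A second charger of the same shape and axes, already loaded with the blue cell; to be left alone
- cell2: Blue cell like the green one, lying seated in charger2; leave it there
- file: steel hand file, 200 mm long, wooden handle; origin under its middle; bystander
- driver: small screwdriver, 120 mm long; bystander
- oiljar: amber jar, 44 mm wide, 60 mm high, black cap; bystander
- loupe: black eye loupe, 38 mm wide, 32 mm high; bystander
- cup: white cup, 68 mm wide, 85 mm high; bystander
Not all that is in view belongs to the job. Of the things that look like the cell, the smaller one is meant. Leave any turquoise look-alike of the rest alone.

How it is judged (in metres and radians):
On the way:
1. the plain end of the cell has pushed the spring contact back at least 4 mm while the orange-banded end is still raised (value of joint contact above 0.004 m and distance between cell and contact_face below 0.045 m and z of cell_nose in the frame of charger above 0.048 m and x of cell_nose in the frame of charger above 0.015 m), for 0.02 s.
At the end, for the whole second after the job is handed in: The green cell rests in the empty charger's bay, orange-banded nose against the end stop (nose face within about 2.5 mm along and 3 mm across), centre within 3 mm of the seated height, parallel to the bay within 0.06 rad, the spring contact held back 5.5 to 10.5 mm, at rest and released (x of cell_nose in the frame of charger between 0.0295 and 0.0345 m and y of cell_nose in the frame of charger between -0.003 and 0.003 m and z of cell in the frame of charger between 0.04 and 0.046 m and angle between the x axis of cell and the x axis of charger, either way round below 0.06 rad and value of joint contact between 0.0055 and 0.0105 m and linear speed of cell below 0.02 m/s and angular speed of cell below 0.3 rad/s); the robot touches nothing.
It fails at once if the green cell falls onto the bench (height (world z) of cell below 0.028 m).
It fails at once if the blue cell is shifted by more than 8 mm (distance of cell2 from where it was at the start of the episode above 0.008 m).
It fails at once if another loose thing is moved by more than 25 mm (distance of any of file, driver, oiljar, loupe, cup from where it was at the start of the episode above 0.025 m).
It also fails if it takes over 51 s, if anything falls off the work surface, if the arm or the gripper's body presses on something with over 40 N, if the wrist force passes 120 N, or if a joint passes its speed limit or range.

## Working session

There is one attempt and no reset: what is moved stays moved. The work goes in short steps, Python scripts to look and compute and a tool call to move; the robot and the scene stay as the last step left them, time stands still between calls to the robot, and variables do not carry over. Pictures are saved under pics/ and viewed, at most 10 in all, crops included, and the job is handed in when it is done.

Besides the shell and the picture viewer there is one more tool, called by a JSON object that holds its "fn" and its "kwargs", one argument or row to a line. move_arm: Moves the arm, as the interface text tells. Its arguments: {"type":"object","properties":{"moves":{"type":"array"},"force":{"type":"number"}},"required":["moves"]}

```bash
mkdir -p pics; cat > h.py <<'E'
import numpy as np, cv2
from workcell import env
def cam(n):
    c=env.calibration(n); K=np.array(c["intrinsics"],float); R=cv2.Rodrigues(np.array(c["rvec"],float))[0]; t=np.array(c["tvec"],float).ravel()
    return K,R,t
def cloud(n,depth,c=None):
    K,R,t=c or cam(n); v,u=np.indices(depth.shape)
    P=np.stack([(u-K[0,2])/K[0,0]*depth,(v-K[1,2])/K[1,1]*depth,depth],-1)
    return (P-t)@R
def save(name,im): cv2.imwrite("pics/"+name,cv2.cvtColor(im,cv2.COLOR_RGB2BGR))
E
python3 - <<'E'
from h import *
s=env.sense(); print(s["clock"],s["ee_pos"],s["tool_rot"],s["grip_width"])
ims=[]
for n in("top","scene"):
    im,d=env.capture(n); W=cloud(n,d); np.savez(n,im=im,d=d,W=W); ims.append(im)
    print(n, "campos",-cam(n)[1].T@cam(n)[2])
    for t in("cell","rest","charger","contact_face","end_stop","file","cup","oiljar"):
        for r in env.outline_of(n,t)[:4]:
            m=r["region"]&(d>0); p=np.median(W[m],0).round(0) if m.any() else None
            print(t,round(r["p"],2),np.round(r["centre"]),m.sum(),p)
for n,im in zip(("top","scene"),ims): save(n+".png",cv2.resize(im,(800,600)))
E
```

```text
0.0 [165.91641772 602.2101952  230.65307707] [[-9.64097682e-01  2.65547759e-01 -2.16348896e-04]
 [ 2.65547821e-01  9.64096911e-01 -1.22534514e-03]
 [-1.16806353e-04 -1.23880339e-03 -9.99999226e-01]] 85.33217726443542
top campos [ 298.10294035  -15.49357342 1349.02886984]
cell 0.72 [143. 218.] 525 [512. 323.  32.]
cell 0.63 [260. 207.] 236 [550.  25.  53.]
cell 0.62 [265. 135.] 499 [748.  27.  13.]
cell 0.59 [188. 209.] 306 [533. 202.  62.]
rest 0.85 [194. 215.] 500 [522. 191.  10.]
rest 0.64 [347. 233.] 1444 [ 496. -185.   33.]
rest 0.55 [229. 276.] 985 [367.  97.  12.]
rest 0.5 [259. 205.] 234 [551.  26.  53.]
charger 0.7 [263. 217.] 1112 [518.  17.  49.]
charger 0.69 [343. 233.] 1493 [ 497. -185.   32.]
end_stop 0.66 [342. 231.] 1450 [ 496. -186.   33.]
file 0.76 [263. 136.] 487 [747.  27.  13.]
cup 0.56 [440. 191.] 721 [ 609. -429.   48.]
oiljar 0.51 [358. 136.] 338 [ 729. -220.   56.]
scene campos [853.83810048 469.09251229 999.53283206]
cell 0.87 [333. 261.] 331 [538. 203.  63.]
cell 0.74 [290. 207.] 258 [548.  25.  55.]
cell 0.66 [371. 304.] 639 [520. 326.  33.]
rest 0.96 [329. 270.] 605 [550. 211.  11.]
rest 0.91 [363. 207.] 791 [376. 103.  13.]
charger 0.63 [268. 144.] 1385 [ 491. -179.   27.]
charger 0.59 [297. 205.] 1175 [519.  31.  27.]
end_stop 0.55 [267. 145.] 1351 [ 488. -179.   28.]
file 0.65 [219. 250.] 578 [749.  26.  14.]
file 0.35 [412. 337.] 249 [486. 426.  33.]
cup 0.71 [194.  96.] 717 [ 606. -412.   60.]
oiljar 0.75 [184. 169.] 377 [ 737. -213.   49.]
```

View pics/top.png

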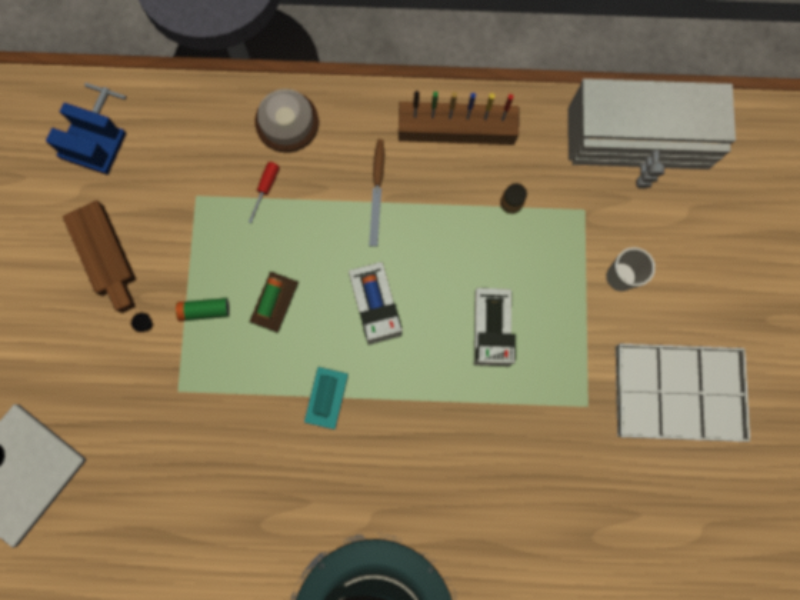

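View pics/scene.png

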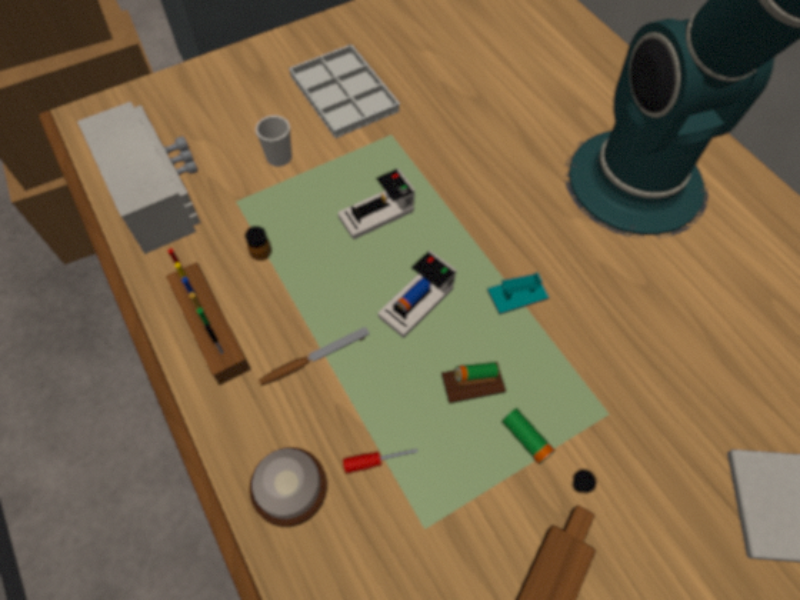

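Top view (800x600): green cells at (203,309), which is the larger one lying on the bench, and at (270,298), the smaller one sloping on the dark wooden rest, so the second fits. The turquoise look-alike of the rest is at (326,397). Chargers: (375,303) holds the blue cell; (494,327) has an empty bay, so that is the target. Its spring housing is towards the robot.

```bash
python3 - <<'E'
from h import *
for n in("top","scene"):
    z=np.load(n+".npz"); im=z["im"].astype(int); W=z["W"]; d=z["d"]
    g=(im[...,1]>im[...,0]+40)&(im[...,1]>im[...,2]+40)&(d>0)
    m=g&(abs(W[...,0]-533)<60)&(abs(W[...,1]-200)<50)
    P=W[m]; c=P.mean(0); u=np.linalg.svd(P-c)[2][0]; u*=np.sign(u[0]); print(n,"green",m.sum(),c.round(1),u.round(3),np.degrees(np.arctan2(u[1],u[0])))
    a=(abs(W[...,0]-495)<95)&(abs(W[...,1]+183)<60)&(W[...,2]>10)&(d>0)
    r=cv2.minAreaRect(W[a][:,:2].astype(np.float32)); print("charger",r, a.sum())
    b=a&(W[...,2]>55); print("housing",b.sum(),W[b].mean(0).round(1),cv2.minAreaRect(W[b][:,:2].astype(np.float32)))
im=np.load("scene.npz")["im"]; save("crop.png",cv2.resize(im[215:335,285:425],(700,600),interpolation=cv2.INTER_CUBIC))
K,R,t=cam("wrist"); print("wrist cam",-R.T@t,R[2],K[0,0])
E
```

```text
top green 158 [527.5 204.5  62.2] [ 0.931 -0.305  0.201] -18.165179526735262
charger ((502.85125732421875, -187.68162536621094), (139.1336669921875, 63.91038513183594), 0.10592202097177505) 1450
housing 568 [ 458.1 -187.9   69.2] ((459.1105041503906, -187.66078186035156), (63.32769775390625, 51.466915130615234), 89.9148178100586)
scene green 188 [528.9 205.2  62.6] [ 0.93 -0.3   0.21] -17.896221353030846
charger ((502.8930358886719, -190.58355712890625), (69.49113464355469, 138.36428833007812), 89.4195785522461) 1297
housing 390 [ 459.4 -187.2   70.6] ((459.4886169433594, -190.1135711669922), (69.24922943115234, 50.70867919921875), 88.99445343017578)
wrist cam [ 91.75176887 623.39142451 373.46047029] [ 0.29156915 -0.08157788 -0.95306478] 313.2729608565958
```

View pics/crop.png

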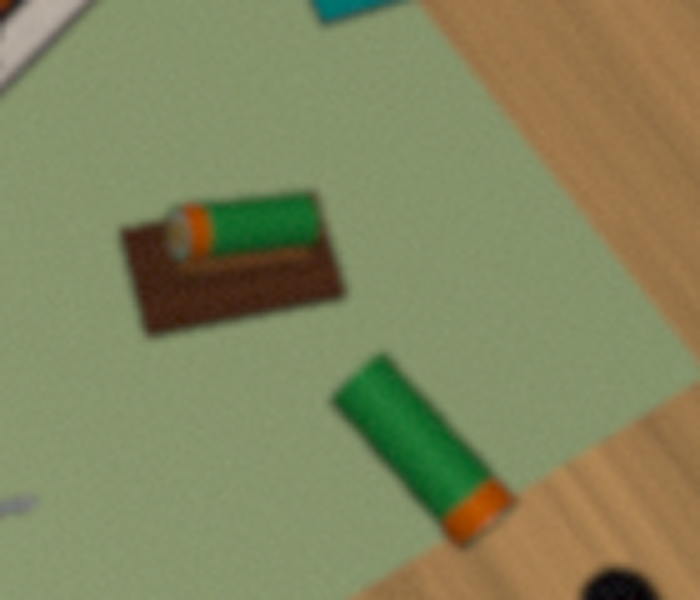

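The crop confirms it: the small cell with its raised nose is on the wooden rest (crop (245,225), nose at (185,235)). The larger look-alike lies flat at (420,450). Going above the cell.

{"fn": "move_arm", "kwargs": {
  "moves": [
    {"tx": -0.046,"ty": -0.029,"tz": 0.0,"twist": 0.045,"jaw": -1},
    {"tx": -0.092,"ty": -0.057,"tz": 0.0,"twist": 0.045,"jaw": -1},
    {"tx": -0.138,"ty": -0.086,"tz": 0.0,"twist": 0.045,"jaw": -1},
    {"tx": -0.184,"ty": -0.115,"tz": 0.01,"twist": 0.045,"jaw": -1},
    {"tx": -0.23,"ty": -0.144,"tz": 0.02,"twist": 0.045,"jaw": -1},
    {"tx": -0.276,"ty": -0.172,"tz": 0.03,"twist": 0.045,"jaw": -1},
    {"tx": -0.322,"ty": -0.201,"tz": 0.04,"twist": 0.045,"jaw": -1},
    {"tx": -0.368,"ty": -0.23,"tz": 0.05,"twist": 0.045,"jaw": -1},
    {"tx": -0.414,"ty": -0.258,"tz": 0.06,"twist": 0.045,"jaw": -1},
    {"tx": -0.46,"ty": -0.287,"tz": 0.07,"twist": 0.045,"jaw": -1},
    {"tx": -0.46,"ty": -0.287,"tz": 0.07,"twist": 0.045,"jaw": -1},
    {"tx": -0.46,"ty": -0.287,"tz": 0.07,"twist": 0.045,"jaw": -1}
  ]
}}

```text
clock: 2.1
ee_pos: [536.5, 197.4, 160.4]
tool_rot: [[-0.949, 0.316, 0.0], [0.316, 0.949, -0.003], [-0.001, -0.003, -1.0]]
contact_force: [-1.2, 0.2, -0.3]
grip_width: 85.3
grip_force: 0.0
```

```bash
python3 - <<'E'
from h import *
s=env.sense(); c=cam("wrist"); im,d=env.capture("wrist"); W=cloud("wrist",d,c); print(s["ee_pos"])
rs=env.outline_of("wrist","cell")
for r in rs[:3]:
    m=r["region"]&(d>0); print(r["p"],r["centre"],m.sum(),np.median(W[m],0))
I=im.astype(int)
col=((I[...,1]>I[...,0]+40)&(I[...,1]>I[...,2]+40))|((I[...,0]>I[...,2]+90))
m=col&(d>0)&(np.hypot(W[...,0]-533,W[...,1]-203)<55)&(W[...,2]>35)
P=W[m]; print(m.sum(), P.mean(0))
# fit cylinder r=13
from scipy.optimize import least_squares
def f(p):
    a=np.array([np.cos(p[4])*np.cos(p[3]),np.cos(p[4])*np.sin(p[3]),np.sin(p[4])]); q=P-p[:3]; 
    return np.linalg.norm(q-np.outer(q@a,a),axis=1)-13
def f2(p): return np.append(f(p),(p[0]-533)*1e-3)
o=least_squares(f2,[533,203,52,-.31,.2],loss="soft_l1"); p=o.x
a=np.array([np.cos(p[4])*np.cos(p[3]),np.cos(p[4])*np.sin(p[3]),np.sin(p[4])]); t=(P-p[:3])@a
lo,hi=np.percentile(t,[.5,99.5]); print("centre",p[:3]+a*(lo+hi)/2,"len",hi-lo,"yaw,pitch deg",np.degrees(p[3:]),"rms",f(p).std())
save("w1.png",im)
R=np.array(s["tool_rot"]); print("delta tool",R.T@(p[:3]+a*(lo+hi)/2-s["ee_pos"]))
E
```

```text
[536.4557007  197.40107305 160.35391862]
0.83 [282.1, 198.5] 2529 [532.19949002 201.85071873  61.32329796]
0.73 [107.9, 266.6] 2049 [546.08436248  29.35313408  52.82117649]
0.62 [412.2, 128.2] 4509 [511.34453526 322.92282196  32.04497949]
1936 [533.00780262 202.25832952  62.69681331]
centre [535.73939497 200.96563537  51.51163217] len 63.13170046081069 yaw,pitch deg [-18.51675922  12.13308526] rms 0.5824170199220238
delta tool [  1.94961737   3.437723   108.83126192]
```

View pics/w1.png

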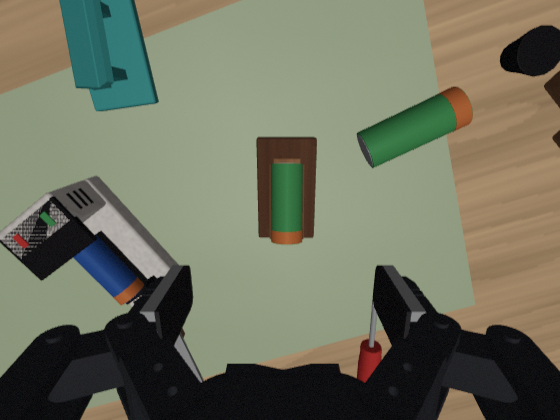

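Wrist view: the cell is at (287,200) on the rest with its nose at (287,238), almost centred between the fingers. The cylinder fit gives its centre at (535.7, 201.0, 51.5), pitch 12.1°, yaw -18.5°. Descend and grip.

{"fn": "move_arm", "kwargs": {
  "moves": [
    {"tx": 0.002,"ty": 0.0035,"tz": 0.04,"jaw": -1},
    {"tx": 0.002,"ty": 0.0035,"tz": 0.08,"jaw": -1},
    {"tx": 0.002,"ty": 0.0035,"tz": 0.11,"jaw": -1},
    {"tx": 0.002,"ty": 0.0035,"tz": 0.128,"jaw": -1},
    {"tx": 0.002,"ty": 0.0035,"tz": 0.128,"jaw": -1},
    {"tx": 0.002,"ty": 0.0035,"tz": 0.128,"jaw": 0.2},
    {"tx": 0.002,"ty": 0.0035,"tz": 0.128,"jaw": 0.6},
    {"tx": 0.002,"ty": 0.0035,"tz": 0.128,"jaw": 1},
    {"tx": 0.002,"ty": 0.0035,"tz": 0.128,"jaw": 1},
    {"tx": 0.002,"ty": 0.0035,"tz": 0.128,"jaw": 1},
    {"tx": 0.002,"ty": 0.0035,"tz": 0.128,"jaw": 1}
  ],
  "force": 40
}}

```text
invalid input at $.moves[0]: expected keys tx, ty, tz, twist, jaw
```

{"fn": "move_arm", "kwargs": {
  "moves": [
    {"tx": 0.002,"ty": 0.0035,"tz": 0.04,"twist": 0,"jaw": -1},
    {"tx": 0.002,"ty": 0.0035,"tz": 0.08,"twist": 0,"jaw": -1},
    {"tx": 0.002,"ty": 0.0035,"tz": 0.11,"twist": 0,"jaw": -1},
    {"tx": 0.002,"ty": 0.0035,"tz": 0.128,"twist": 0,"jaw": -1},
    {"tx": 0.002,"ty": 0.0035,"tz": 0.128,"twist": 0,"jaw": -1},
    {"tx": 0.002,"ty": 0.0035,"tz": 0.128,"twist": 0,"jaw": 0.2},
    {"tx": 0.002,"ty": 0.0035,"tz": 0.128,"twist": 0,"jaw": 0.6},
    {"tx": 0.002,"ty": 0.0035,"tz": 0.128,"twist": 0,"jaw": 1},
    {"tx": 0.002,"ty": 0.0035,"tz": 0.128,"twist": 0,"jaw": 1},
    {"tx": 0.002,"ty": 0.0035,"tz": 0.128,"twist": 0,"jaw": 1},
    {"tx": 0.002,"ty": 0.0035,"tz": 0.128,"twist": 0,"jaw": 1}
  ],
  "force": 40
}}

```text
clock: 3.3
ee_pos: [531.5, 202.7, 34.1]
tool_rot: [[-0.95, 0.312, -0.003], [0.312, 0.95, -0.005], [0.001, -0.006, -1.0]]
contact_force: [-15.0, -27.6, 28.3]
grip_width: 27.2
grip_force: 37.9
```

{"fn": "move_arm", "kwargs": {
  "moves": [
    {"tx": 0,"ty": 0,"tz": -0.02,"twist": 0,"jaw": 1},
    {"tx": 0,"ty": 0,"tz": -0.05,"twist": 0,"jaw": 1},
    {"tx": 0,"ty": 0,"tz": -0.09,"twist": 0,"jaw": 1},
    {"tx": 0,"ty": 0,"tz": -0.12,"twist": 0,"jaw": 1},
    {"tx": 0,"ty": 0,"tz": -0.12,"twist": 0,"jaw": 1},
    {"tx": 0,"ty": 0,"tz": -0.12,"twist": 0,"jaw": 1}
  ]
}}

```text
clock: 3.9
ee_pos: [532.5, 207.8, 154.0]
tool_rot: [[-0.951, 0.309, 0.001], [0.309, 0.951, 0.001], [-0.001, 0.001, -1.0]]
contact_force: [-0.8, 0.2, -1.4]
grip_width: 24.7
grip_force: 41.2
```

```bash
cat > fit.py <<'E'
from h import *
from scipy.optimize import least_squares
def fit(name="wrist"):
    s=env.sense(); c=cam("wrist"); im,d=env.capture("wrist"); W=cloud("wrist",d,c)
    R=np.array(s["tool_rot"]); T=(W-np.array(s["ee_pos"]))@R
    I=im.astype(int)
    col=((I[...,1]>I[...,0]+40)&(I[...,1]>I[...,2]+40))|((I[...,0]>I[...,2]+90))
    m=col&(d>0)&(abs(T[...,0])<55)&(abs(T[...,1])<25)&(abs(T[...,2]+19)<35)
    P=T[m]
    ax=lambda p:np.array([-np.cos(p[4])*np.cos(p[3]),np.cos(p[4])*np.sin(p[3]),-np.sin(p[4])])
    def f(p):
        q=P-p[:3]; a=ax(p); return np.linalg.norm(q-np.outer(q@a,a),axis=1)-13
    o=least_squares(lambda p:np.append(f(p),p[0]*1e-3),[0,0,-19,0,.2],loss="soft_l1"); p=o.x
    a=ax(p); t=(P-p[:3])@a; lo,hi=np.percentile(t,[.5,99.5])
    print("ee",np.round(s["ee_pos"],1),"force",np.round(s["contact_force"],1),"grip",round(s["grip_width"],1))
    print("n",m.sum(),"lo/hi ends tool",(p[:3]+a*lo).round(1),(p[:3]+a*hi).round(1),"len",round(hi-lo,1),"centre",(p[:3]+a*(lo+hi)/2).round(1),"yaw,pitch",np.degrees(p[3:]).round(1),"sd",f(p).std().round(2))
    return s,im,d,W
E
python3 - <<'E'
from fit import *
s,im,d,W=fit(); save("w2.png",im); print(s["tool_rot"])
E
```

```text
ee [532.5 207.8 154. ] force [-0.8  0.2 -1.4] grip 24.7
n 6612 lo/hi ends tool [-37.    0.1 -16.5] [24.9  0.3 -3. ] len 63.4 centre [-6.1  0.2 -9.8] yaw,pitch [  -0.2 -167.7] sd 0.51
[[-9.51210941e-01  3.08538450e-01  1.33017546e-03]
 [ 3.08539685e-01  9.51211094e-01  8.47209881e-04]
 [-1.00388083e-03  1.21628722e-03 -9.99998756e-01]]
```

View pics/w2.png

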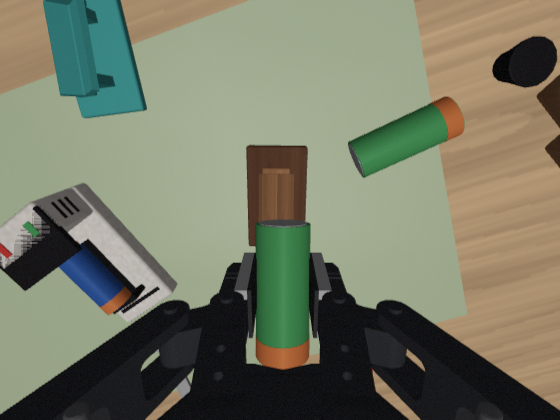

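The cell is in the grip, with its plain end at (283,225) and its nose at (283,355). It is still pitched 12.3° and centred 6 mm towards the nose from the tool axis. Moving above and beyond the empty charger for a close look.

{"fn": "move_arm", "kwargs": {
  "moves": [
    {"tx": -0.015,"ty": -0.037,"tz": -0.016,"twist": 0,"jaw": 1},
    {"tx": -0.03,"ty": -0.074,"tz": -0.016,"twist": -0.05,"jaw": 1},
    {"tx": -0.045,"ty": -0.111,"tz": -0.016,"twist": -0.1,"jaw": 1},
    {"tx": -0.06,"ty": -0.147,"tz": -0.016,"twist": -0.15,"jaw": 1},
    {"tx": -0.075,"ty": -0.184,"tz": -0.016,"twist": -0.2,"jaw": 1},
    {"tx": -0.09,"ty": -0.221,"tz": -0.016,"twist": -0.25,"jaw": 1},
    {"tx": -0.105,"ty": -0.258,"tz": -0.016,"twist": -0.3,"jaw": 1},
    {"tx": -0.12,"ty": -0.295,"tz": -0.016,"twist": -0.314,"jaw": 1},
    {"tx": -0.135,"ty": -0.332,"tz": -0.016,"twist": -0.314,"jaw": 1},
    {"tx": -0.148,"ty": -0.368,"tz": -0.016,"twist": -0.314,"jaw": 1},
    {"tx": -0.148,"ty": -0.368,"tz": -0.016,"twist": -0.314,"jaw": 1},
    {"tx": -0.148,"ty": -0.368,"tz": -0.016,"twist": -0.314,"jaw": 1}
  ]
}}

```text
clock: 5.15
ee_pos: [558.8, -188.7, 168.0]
tool_rot: [[-1.0, 0.002, -0.002], [0.002, 1.0, 0.0], [0.002, 0.0, -1.0]]
contact_force: [-0.4, 0.2, -1.4]
grip_width: 24.5
grip_force: 41.3
```

```bash
python3 - <<'E'
from fit import *
s,im,d,W=fit(); save("w3.png",im); np.savez("w3",im=im,d=d,W=W); print(s["tool_rot"])
I=im.astype(int)
x0,y0=512,-188
a=(abs(W[...,0]-495)<95)&(abs(W[...,1]-y0)<50)&(d>0)
wh=(I.min(-1)>120)
deck=a&wh&(abs(W[...,2]-20)<5); print("deck",deck.sum(),cv2.minAreaRect(W[deck][:,:2].astype(np.float32)),np.median(W[deck][:,2]))
b=a&(abs(W[...,2]-70)<6); print("top70",b.sum(),cv2.minAreaRect(W[b][:,:2].astype(np.float32)),np.median(W[b][:,2]))
cr=a&(I.max(-1)<70)&(abs(W[...,2]-28)<12)&(W[...,0]>490); print("dark",cr.sum(),cv2.minAreaRect(W[cr][:,:2].astype(np.float32)),np.percentile(W[cr],[1,50,99],axis=0))
e=a&(I.max(-1)<70)&(abs(W[...,2]-41)<3); print("stop",e.sum(),np.percentile(W[e],[2,50,98],axis=0) if e.any() else 0)
E
```

```text
ee [ 558.8 -188.7  168. ] force [-0.4  0.2 -1.4] grip 24.5
n 6537 lo/hi ends tool [-37.1   0.  -16.5] [24.9  0.3 -2.9] len 63.4 centre [-6.1  0.2 -9.7] yaw,pitch [  -0.3 -167.6] sd 0.53
[[-9.99996691e-01  1.54230764e-03 -2.05902825e-03]
 [ 1.54191203e-03  9.99998792e-01  1.93703703e-04]
 [ 2.05932452e-03  1.90528222e-04 -9.99997861e-01]]
deck 3386 ((528.9013671875, -190.4375), (64.17222595214844, 85.53032684326172), 89.8790054321289) 19.33686369169601
top70 6716 ((459.06744384765625, -190.14410400390625), (64.05780792236328, 50.16417694091797), 89.73836517333984) 69.51944903594656
dark 2342 ((524.9684448242188, -190.68882751464844), (69.97588348388672, 48.97254943847656), 0.10868590325117111) [[ 490.19686777 -207.87279989   19.46418302]
 [ 519.44835735 -190.77692045   31.48182613]
 [ 559.52540765 -173.31770948   39.63500812]]
stop 193 [[ 544.44570754 -205.01783065   38.46576787]
 [ 547.42685191 -190.8674857    40.41503615]
 [ 549.83963517 -176.72874986   41.75603896]]
```

View pics/w3.png

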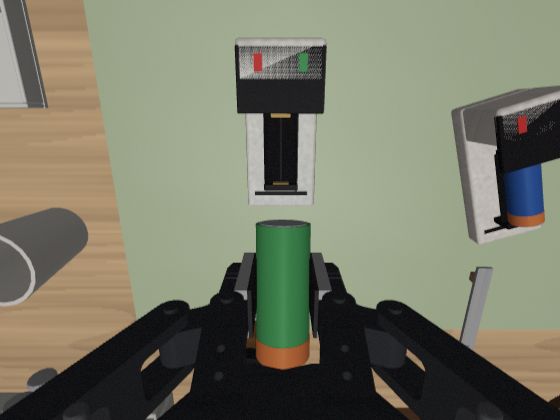

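View: the empty bay lies straight ahead with the contact at (281,116), the stop at (281,190) and its axis parallel to the cell. The charger origin comes out at (511.8, -190.5) with yaw ≈ 0, and the grasp is stable. Lowering to just in front of the hood.

{"fn": "move_arm", "kwargs": {
  "moves": [
    {"tx": 0.02,"ty": -0.002,"tz": 0.02,"twist": 0,"jaw": 1},
    {"tx": 0.039,"ty": -0.002,"tz": 0.05,"twist": 0,"jaw": 1},
    {"tx": 0.039,"ty": -0.002,"tz": 0.08,"twist": 0,"jaw": 1},
    {"tx": 0.039,"ty": -0.002,"tz": 0.098,"twist": 0,"jaw": 1},
    {"tx": 0.039,"ty": -0.002,"tz": 0.098,"twist": 0,"jaw": 1},
    {"tx": 0.039,"ty": -0.002,"tz": 0.098,"twist": 0,"jaw": 1},
    {"tx": 0.039,"ty": -0.002,"tz": 0.098,"twist": 0,"jaw": 1}
  ]
}}

```text
clock: 5.9
ee_pos: [521.3, -189.8, 72.4]
tool_rot: [[-1.0, -0.001, 0.001], [-0.001, 1.0, -0.0], [-0.001, -0.0, -1.0]]
contact_force: [-0.7, 0.6, -1.0]
grip_width: 24.3
grip_force: 41.3
```

```bash
python3 - <<'E'
from fit import *
s,im,d,W=fit(); save("w4.png",im)
a=(abs(W[...,0]-495)<95)&(abs(W[...,1]+190)<50)&(d>0)
b=a&(abs(W[...,2]-70)<4)&(W[...,0]<486); print("top70",b.sum(),cv2.minAreaRect(W[b][:,:2].astype(np.float32)),np.median(W[b][:,2]),np.percentile(W[b],[1,99],axis=0))
E
```

```text
ee [ 521.3 -189.8   72.4] force [-0.7  0.6 -1. ] grip 24.3
n 6591 lo/hi ends tool [-37.1  -0.  -16.5] [24.9  0.3 -2.9] len 63.4 centre [-6.1  0.1 -9.7] yaw,pitch [  -0.3 -167.7] sd 0.51
top70 15533 ((459.7148742675781, -190.10574340820312), (64.29767608642578, 50.63268280029297), 89.99345397949219) 69.51370722280693 [[ 434.93372723 -221.18849469   67.50751759]
 [ 483.96957828 -158.95405695   71.20113324]]
```

View pics/w4.png

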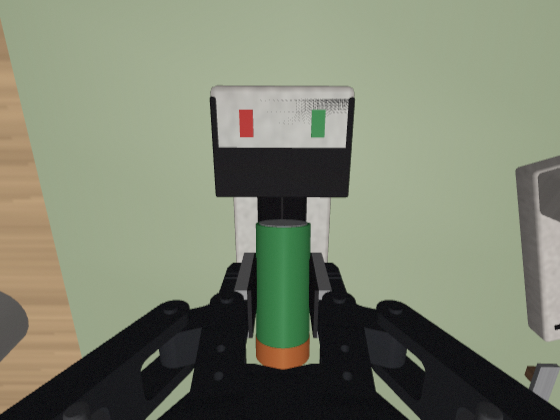

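View: the cell (283,220–360) is in line with the bay (hood centre 282, hood front at row 195). Lowering to about 2 mm above the cradle.

{"fn": "move_arm", "kwargs": {
  "moves": [
    {"tx": 0.001,"ty": -0.0005,"tz": 0.01,"twist": 0,"jaw": 1},
    {"tx": 0.001,"ty": -0.0005,"tz": 0.02,"twist": 0,"jaw": 1},
    {"tx": 0.001,"ty": -0.0005,"tz": 0.026,"twist": 0,"jaw": 1},
    {"tx": 0.001,"ty": -0.0005,"tz": 0.029,"twist": 0,"jaw": 1},
    {"tx": 0.001,"ty": -0.0005,"tz": 0.029,"twist": 0,"jaw": 1},
    {"tx": 0.001,"ty": -0.0005,"tz": 0.029,"twist": 0,"jaw": 1},
    {"tx": 0.001,"ty": -0.0005,"tz": 0.029,"twist": 0,"jaw": 1}
  ]
}}

```text
clock: 6.65
ee_pos: [519.8, -190.7, 42.6]
tool_rot: [[-1.0, -0.0, 0.0], [-0.0, 1.0, -0.0], [-0.0, -0.0, -1.0]]
contact_force: [0.4, -1.2, -0.6]
grip_width: 24.3
grip_force: 41.3
```

{"fn": "move_arm", "kwargs": {
  "moves": [
    {"tx": 0.004,"ty": 0.0003,"tz": 0.0005,"twist": 0,"jaw": 1},
    {"tx": 0.008,"ty": 0.0003,"tz": 0.0005,"twist": 0,"jaw": 1},
    {"tx": 0.011,"ty": 0.0003,"tz": 0.0005,"twist": 0,"jaw": 1},
    {"tx": 0.014,"ty": 0.0003,"tz": 0.0005,"twist": 0,"jaw": 1},
    {"tx": 0.017,"ty": 0.0003,"tz": 0.0005,"twist": 0,"jaw": 1},
    {"tx": 0.017,"ty": 0.0003,"tz": 0.0005,"twist": 0,"jaw": 1},
    {"tx": 0.017,"ty": 0.0003,"tz": 0.0005,"twist": 0,"jaw": 1},
    {"tx": 0.017,"ty": 0.0003,"tz": 0.0005,"twist": 0,"jaw": 1}
  ]
}}

```text
clock: 7.45
ee_pos: [503.0, -190.3, 42.0]
tool_rot: [[-1.0, -0.0, 0.001], [-0.0, 1.0, -0.0], [-0.001, -0.0, -1.0]]
contact_force: [5.0, 1.3, -2.2]
grip_width: 24.2
grip_force: 41.3
```

```bash
python3 - <<'E'
from fit import *
s,im,d,W=fit(); save("w5.png",im)
E
```

```text
ee [ 503.  -190.3   42. ] force [ 5.   1.3 -2.2] grip 24.2
n 5855 lo/hi ends tool [51.4  0.4 -3.1] [-36.6   0.  -14.7] len 88.7 centre [ 7.4  0.2 -8.9] yaw,pitch [-0.2  7.5] sd 5.67
```

The push force of 5 N shows the contact is about 10–11 mm back with the nose still raised. Now lowering so the cell tips in the grip behind the stop.

{"fn": "move_arm", "kwargs": {
  "moves": [
    {"tx": 0,"ty": 0,"tz": 0.001,"twist": 0,"jaw": 1},
    {"tx": 0,"ty": 0,"tz": 0.002,"twist": 0,"jaw": 1},
    {"tx": 0,"ty": 0,"tz": 0.003,"twist": 0,"jaw": 1},
    {"tx": 0,"ty": 0,"tz": 0.004,"twist": 0,"jaw": 1},
    {"tx": 0,"ty": 0,"tz": 0.005,"twist": 0,"jaw": 1},
    {"tx": 0,"ty": 0,"tz": 0.006,"twist": 0,"jaw": 1},
    {"tx": 0,"ty": 0,"tz": 0.006,"twist": 0,"jaw": 1}
  ],
  "force": 25
}}

```text
clock: 8.2
ee_pos: [504.2, -190.5, 36.9]
tool_rot: [[-1.0, -0.001, 0.003], [-0.001, 1.0, -0.001], [-0.003, -0.001, -1.0]]
contact_force: [6.6, 1.7, 11.3]
grip_width: 24.5
grip_force: 42.7
```

```bash
sed -i 's/(abs(T\[...,0\])<55)/(T[...,0]<32)\&(T[...,0]>-55)/' fit.py; python3 - <<'E'
from fit import *
s,im,d,W=fit(); save("w6.png",im)
E
```

```text
ee [ 504.2 -190.5   36.9] force [ 6.6  1.7 11.3] grip 24.5
n 5104 lo/hi ends tool [10.4  0.2 -7.3] [-37.9   0.  -14.6] len 48.9 centre [-13.7   0.1 -10.9] yaw,pitch [-0.2  8.7] sd 0.49
```

View pics/w6.png

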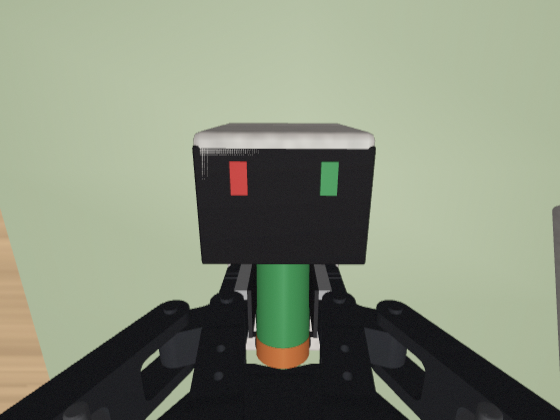

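View: the nose (283,352) is behind the stop line. The pitch has dropped to 8.7° and the nose's lower edge is at about charger z 39, below the stop's top. Continuing down.

{"fn": "move_arm", "kwargs": {
  "moves": [
    {"tx": 0.0005,"ty": 0,"tz": 0.001,"twist": 0,"jaw": 1},
    {"tx": 0.0005,"ty": 0,"tz": 0.002,"twist": 0,"jaw": 1},
    {"tx": 0.0005,"ty": 0,"tz": 0.003,"twist": 0,"jaw": 1},
    {"tx": 0.0005,"ty": 0,"tz": 0.004,"twist": 0,"jaw": 1},
    {"tx": 0.0005,"ty": 0,"tz": 0.0045,"twist": 0,"jaw": 1},
    {"tx": 0.0005,"ty": 0,"tz": 0.0045,"twist": 0,"jaw": 1}
  ],
  "force": 20
}}

```text
clock: 8.85
ee_pos: [504.9, -190.6, 34.1]
tool_rot: [[-1.0, -0.001, 0.006], [-0.001, 1.0, -0.001], [-0.006, -0.001, -1.0]]
contact_force: [0.1, 6.4, 46.0]
grip_width: 24.5
grip_force: 56.1
```

```bash
python3 - <<'E'
from fit import *
s,im,d,W=fit(); save("w7.png",im)
E
```

```text
ee [ 504.9 -190.6   34.1] force [ 0.1  6.4 46. ] grip 24.5
n 4947 lo/hi ends tool [11.3  0.3 -8.8] [-38.4   0.1 -12.7] len 49.8 centre [-13.5   0.2 -10.8] yaw,pitch [-0.2  4.5] sd 0.48
```

The cell is at 4.5° with its nose trapped behind the stop. The spring load is now carried by the stop (force x ≈ 0). Releasing, rising and looking.

{"fn": "move_arm", "kwargs": {
  "moves": [
    {"tx": 0,"ty": 0,"tz": 0,"twist": 0,"jaw": 0},
    {"tx": 0,"ty": 0,"tz": 0,"twist": 0,"jaw": 0},
    {"tx": 0,"ty": 0,"tz": 0,"twist": 0,"jaw": -0.3},
    {"tx": 0,"ty": 0,"tz": 0,"twist": 0,"jaw": -0.3},
    {"tx": 0,"ty": 0,"tz": -0.02,"twist": 0,"jaw": -0.3},
    {"tx": 0,"ty": 0,"tz": -0.05,"twist": 0,"jaw": -0.3},
    {"tx": -0.03,"ty": 0,"tz": -0.09,"twist": 0,"jaw": -0.3},
    {"tx": -0.06,"ty": 0,"tz": -0.11,"twist": 0,"jaw": -0.3},
    {"tx": -0.06,"ty": 0,"tz": -0.11,"twist": 0,"jaw": -0.3},
    {"tx": -0.06,"ty": 0,"tz": -0.11,"twist": 0,"jaw": -0.3},
    {"tx": -0.06,"ty": 0,"tz": -0.11,"twist": 0,"jaw": -0.3}
  ]
}}

```text
clock: 10.0
ee_pos: [560.9, -190.3, 140.3]
tool_rot: [[-1.0, 0.0, -0.002], [0.0, 1.0, 0.0], [0.002, 0.0, -1.0]]
contact_force: [0.1, 0.0, 0.2]
grip_width: 55.5
grip_force: 0.0
```

```bash
python3 - <<'E'
from h import *
from scipy.optimize import least_squares
s=env.sense(); c=cam("wrist"); im,d=env.capture("wrist"); W=cloud("wrist",d,c); print(s["ee_pos"],s["contact_force"],s["grip_width"])
I=im.astype(int)
col=((I[...,1]>I[...,0]+40)&(I[...,1]>I[...,2]+40))|((I[...,0]>I[...,2]+90))
m=col&(d>0)&(abs(W[...,0]-517)<33)&(abs(W[...,1]+190)<25)&(W[...,2]>33)&(W[...,2]<66)
P=W[m]; ax=lambda p:np.array([np.cos(p[4])*np.cos(p[3]),np.cos(p[4])*np.sin(p[3]),np.sin(p[4])])
def f(p):
    q=P-[512,p[1],p[2]]; a=ax(p); return np.linalg.norm(q-np.outer(q@a,a),axis=1)-13
p=least_squares(f,[0,-190,43,0,0],loss="soft_l1").x; t=(P-[512,p[1],p[2]])@ax(p)
print(m.sum(),"y,z at x512",p[1:3],"yaw,pitch",np.degrees(p[3:]),"nose x",512+np.percentile(t,99.5))
a=(abs(W[...,0]-505)<100)&(abs(W[...,1]+190)<50)&(d>0)
b=a&(abs(W[...,2]-70)<4)&(W[...,0]<487); print("top70",cv2.minAreaRect(W[b][:,:2].astype(np.float32)))
dk=a&(abs(W[...,2]-20)<4)&(I.min(-1)>120);print("deck",cv2.minAreaRect(W[dk][:,:2].astype(np.float32)))
save("w8.png",im)
E
```

```text
[ 560.92694273 -190.31915709  140.33936029] [0.12062179 0.0126234  0.19864711] 55.48161795210329
2295 y,z at x512 [-190.47776669   44.41391611] yaw,pitch [-0.24867965  4.09421941] nose x 543.4744994382396
top70 ((459.6855163574219, -190.1466827392578), (64.2669677734375, 50.06777572631836), 89.97010040283203)
deck ((528.8084716796875, -190.48828125), (86.47267150878906, 63.67387390136719), 0.018425509333610535)
```

View pics/w8.png

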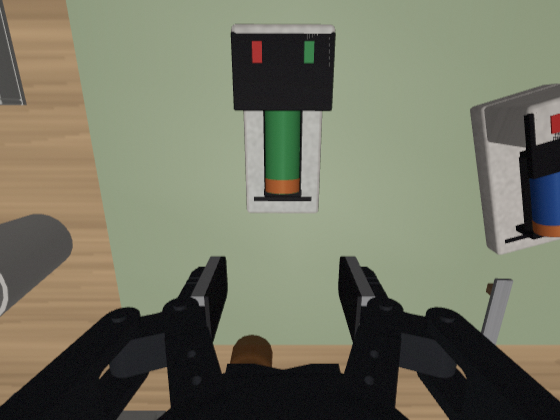

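View: the cell is in the bay at (283,110–195) with its nose behind the stop. It still has 4.1° of pitch, so I'll press the nose down with the closed fingers.

{"fn": "move_arm", "kwargs": {
  "moves": [
    {"tx": 0.028,"ty": 0,"tz": 0.02,"twist": 0,"jaw": 1},
    {"tx": 0.028,"ty": 0,"tz": 0.05,"twist": 0,"jaw": 1},
    {"tx": 0.028,"ty": 0,"tz": 0.065,"twist": 0,"jaw": 1},
    {"tx": 0.028,"ty": 0,"tz": 0.073,"twist": 0,"jaw": 1},
    {"tx": 0.028,"ty": 0,"tz": 0.073,"twist": 0,"jaw": 1},
    {"tx": 0.028,"ty": 0,"tz": 0.073,"twist": 0,"jaw": 1},
    {"tx": 0.028,"ty": 0,"tz": 0.073,"twist": 0,"jaw": 1}
  ]
}}

```text
clock: 10.75
ee_pos: [534.8, -190.4, 69.2]
tool_rot: [[-1.0, -0.0, 0.001], [-0.0, 1.0, -0.0], [-0.001, -0.0, -1.0]]
contact_force: [-0.2, 0.3, 0.3]
grip_width: 0.1
grip_force: 0.0
```

{"fn": "move_arm", "kwargs": {
  "moves": [
    {"tx": 0,"ty": 0,"tz": 0.003,"twist": 0,"jaw": 1},
    {"tx": 0,"ty": 0,"tz": 0.006,"twist": 0,"jaw": 1},
    {"tx": 0,"ty": 0,"tz": 0.008,"twist": 0,"jaw": 1},
    {"tx": 0,"ty": 0,"tz": 0.008,"twist": 0,"jaw": 1},
    {"tx": 0,"ty": 0,"tz": 0.008,"twist": 0,"jaw": 1}
  ]
}}

```text
clock: 11.25
ee_pos: [534.1, -190.3, 60.3]
tool_rot: [[-1.0, -0.0, -0.0], [-0.0, 1.0, -0.0], [0.0, -0.0, -1.0]]
contact_force: [-0.1, 0.3, 0.5]
grip_width: 0.3
grip_force: 0.0
```

{"fn": "move_arm", "kwargs": {
  "moves": [
    {"tx": 0,"ty": 0,"tz": 0.001,"twist": 0,"jaw": 1},
    {"tx": 0,"ty": 0,"tz": 0.002,"twist": 0,"jaw": 1},
    {"tx": 0,"ty": 0,"tz": 0.003,"twist": 0,"jaw": 1},
    {"tx": 0,"ty": 0,"tz": 0.004,"twist": 0,"jaw": 1},
    {"tx": 0,"ty": 0,"tz": 0.004,"twist": 0,"jaw": 1}
  ]
}}

```text
clock: 11.75
ee_pos: [534.1, -190.3, 56.2]
tool_rot: [[-1.0, -0.0, 0.0], [-0.0, 1.0, -0.0], [-0.0, -0.0, -1.0]]
contact_force: [0.8, 0.2, 0.1]
grip_width: -0.3
grip_force: 0.7
```

{"fn": "move_arm", "kwargs": {
  "moves": [
    {"tx": 0,"ty": 0,"tz": 0.0005,"twist": 0,"jaw": 1},
    {"tx": 0,"ty": 0,"tz": 0.001,"twist": 0,"jaw": 1},
    {"tx": 0,"ty": 0,"tz": 0.0015,"twist": 0,"jaw": 1},
    {"tx": 0,"ty": 0,"tz": 0.002,"twist": 0,"jaw": 1},
    {"tx": 0,"ty": 0,"tz": 0.002,"twist": 0,"jaw": 1}
  ]
}}

```text
clock: 12.25
ee_pos: [534.4, -190.3, 55.6]
tool_rot: [[-1.0, -0.0, 0.001], [-0.0, 1.0, 0.0], [-0.001, 0.0, -1.0]]
contact_force: [-6.9, 4.3, 28.6]
grip_width: -0.1
grip_force: 14.3
```

Firm contact (29 N) at z 55.6, which is the seated height of the cell's top. Rising to check.

{"fn": "move_arm", "kwargs": {
  "moves": [
    {"tx": 0,"ty": 0,"tz": -0.02,"twist": 0,"jaw": 1},
    {"tx": 0,"ty": 0,"tz": -0.05,"twist": 0,"jaw": 1},
    {"tx": -0.028,"ty": 0,"tz": -0.085,"twist": 0,"jaw": 1},
    {"tx": -0.028,"ty": 0,"tz": -0.085,"twist": 0,"jaw": 1},
    {"tx": -0.028,"ty": 0,"tz": -0.085,"twist": 0,"jaw": 1},
    {"tx": -0.028,"ty": 0,"tz": -0.085,"twist": 0,"jaw": 1}
  ]
}}

```text
clock: 12.85
ee_pos: [561.0, -190.2, 138.3]
tool_rot: [[-1.0, -0.0, -0.002], [-0.0, 1.0, 0.0], [0.002, 0.0, -1.0]]
contact_force: [-0.7, 0.5, -0.5]
grip_width: -0.1
grip_force: 0.0
```

```bash
python3 - <<'E'
from h import *
from scipy.optimize import least_squares
s=env.sense(); c=cam("wrist"); im,d=env.capture("wrist"); W=cloud("wrist",d,c); print(s["ee_pos"],s["contact_force"],s["grip_width"])
I=im.astype(int)
col=((I[...,1]>I[...,0]+40)&(I[...,1]>I[...,2]+40))|((I[...,0]>I[...,2]+90))
m=col&(d>0)&(abs(W[...,0]-517)<33)&(abs(W[...,1]+190)<25)&(W[...,2]>33)&(W[...,2]<66)
P=W[m]; ax=lambda p:np.array([np.cos(p[4])*np.cos(p[3]),np.cos(p[4])*np.sin(p[3]),np.sin(p[4])])
def f(p):
    q=P-[512,p[1],p[2]]; a=ax(p); return np.linalg.norm(q-np.outer(q@a,a),axis=1)-13
p=least_squares(f,[0,-190,43,0,0],loss="soft_l1").x; t=(P-[512,p[1],p[2]])@ax(p)
print(m.sum(),"y,z at x512",p[1:3],"yaw,pitch",np.degrees(p[3:]),"nose x",512+np.percentile(t,99.5))
save("w9.png",im)
E
```

```text
[ 561.0330383  -190.15224773  138.25303885] [-0.7057083   0.52378334 -0.50947149] -0.08115085673066115
2372 y,z at x512 [-190.32501648   42.45188836] yaw,pitch [-0.29402798  0.06227328] nose x 543.946536017372
```

View pics/w9.png

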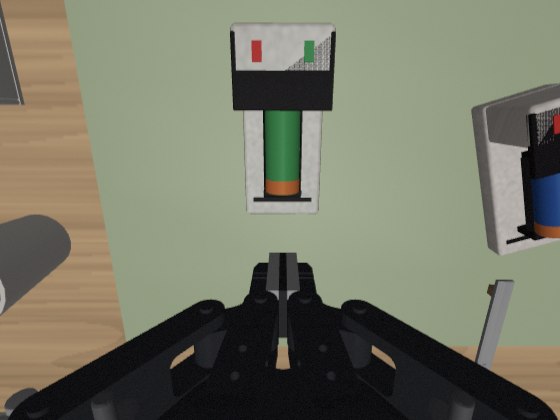

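The cell lies level in the bay (pitch 0.06°, height 42.5), with its nose at the stop (283,195) and the gripper clear.

```bash
python3 -c "
from workcell import env
print(env.close_job())"
```

```text
the job is handed in; nothing more can be done
None
```

The green cell is loaded in the empty charger: level (pitch 0.06°), nose against the end stop and held by the spring; the job was handed in at about 13 s with the gripper clear, but no verdict was returned.

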